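Find the concealed catch and spring the coffee drawer

TASK

The wooden coffee drawer that the cup stands on has no handle: it is released by a concealed push plate let into the plain strip along the front of its deck. Feel along that strip with the fingertips until you find the plate, press it fully home so that the drawer springs open by itself, then let go and move clear. Do not pull at the drawer, and leave the cup and everything else standing where it is.

Things in the scene. Friction and masses are not known exactly. Their poses are not given: they have to be found in the camera images.
- drawer_unit: low handleless drawer unit of mid-brown wood, fixed on the counter, 300 mm (x) by 480 mm (y) by 100 mm high, with a flat deck on top. Origin: centre of its underside. Its -x side is the drawer front, facing the robot (turned up to 0.3 rad). The push plate is in the deck's front strip, x = -135 to -20 mm, which is bare from y = -240 to +140 mm
- strip_mid (a point): point on the deck's top face, in the middle of the front strip, 72.5 mm behind the front edge (at -77.5, 0, 100 mm in the unit's frame, same axes). The push plate's centre is on this point's y axis, anywhere from y = -70 to +70 mm, different at every start. Deck there level within 0.3 mm
- catch (a joint): travel of the concealed push plate, straight down: 0 at rest, 0.006 m fully home; drawer let go at 0.0045. Wood like the deck, 60 (x) by 42 mm (y), square to the unit, in an opening 64 by 46 mm which the fingertips must fit into. Face at rest 2.5 mm below the deck: tips in the opening sink that deep before they touch it. Spring 2.5 N at rest, 6 N fully home; rises when let go
- coffee_drawer (a joint): how far the drawer stands out of the unit: 0 shut (front flush with the unit), 0.065 m fully sprung out. Held shut by the catch; once let go its spring runs it out slowly (about 1 s) along the unit's -x and keeps it there
- drawer_front (a point): middle of the upper edge of the drawer front (444 mm wide, 71 mm high, upper edge 79 mm above the counter, below the deck); moves with the drawer
- cup: matte grey ceramic cup, 76 mm wide, 65 mm high, standing on the deck at the unit's +y end, beside the strip; origin at the centre of its underside
- jar: empty glass jar with steel screw lid, 84 mm wide, 116 mm high, standing on the back half of the deck; origin at the centre of its underside
- spoon: chrome spoon, 150 mm long, lying across the back half of the deck; origin in its shank
- tamp_mat: steel tamping mat frame with ribbed rubber mat, 150 by 200 by 32 mm, on the counter to the robot's right; origin at the centre of its underside
- tamper: steel coffee tamper, 57 mm wide, 86 mm high, standing on the mat; origin at the centre of its underside
- knock_box: round black plastic knock box with a bar across, 156 mm wide, 105 mm high, on the counter to the robot's right; origin at the centre of its underside
- jug: steel milk jug with a handle, 84 mm wide, 100 mm high, on the counter to the robot's left; origin at the centre of its underside
Mind the look-alikes: they are no part of the job. Several things have the shape of the knock_box; the one meant has the colours described above.

How it is judged:
By the outcome, as a careful person would: the job done as asked, in the order asked, and still so for the second after the job is handed in, with the robot touching nothing.
It also fails if it takes over 54 s, if anything falls off the work surface, if the arm or the gripper's body presses on something with over 40 N, if the wrist force passes 120 N, or if a joint passes its speed limit or range.

ROBOT

A 7-joint arm with a two-finger parallel gripper is mounted at the origin on the work surface. World frame = base frame: x ahead of the robot, y to its left, z up, the work surface at z = 0. Lengths are in mm, angles in rad, forces in N, time in s.
With the tool pointing down it reaches from about 400 to 875 mm from the base axis. Payload 6.5 kg.
Tool frame: the origin (TCP) lies at the very end of the fingers, on their centre line; the grasp point (between the pads) lies 19 mm behind it; z points along the fingers, y is the line along which they close (so a half turn about z gives the same grasp; the last joint's range is limited). The gripper opens to 88 mm and grips with 3 to 60 N. Pads are 18 mm wide; open, the fingers measure 123 mm over their backs; the gripper's body (75 mm by 187 mm) begins 45 mm behind the grasp point.
Start: joints at [1.136, 0.536, -0.004, 1.538, 0.003, 1.067, -0.071], TCP at [234.318, -606.288, 238.716] pointing down, gripper open.
Joint ranges: [-2.7, 2.7], [-0.37, 2.16], [-1.27, 1.26], [0.24, 2.4], [-1.31, 4.45], [0.19, 1.91], [-2.76, 2.76]. Speed limits (rad/s): [2.39, 2.39, 3.14, 3.14, 3.14, 3.14, 3.14].

INTERFACE

Orientations are given as a unit quaternion [w, x, y, z].
In Python, from station import arm, cams, sign_off, finder gives the robot as it stands.
- The arm moves only by the tool carry_out, never from a script. Its argument "series" is a list of rows, each a list of 6 numbers: the shift along the tool's x, y, z in m, then the turn, a rotation vector about the tool's x, y, z in rad. In form: [[x, y, z, rx, ry, rz], ...]. A call has 1 to 8 rows; each row shifts and turns the commanded pose from where the row before left it, along the tool's axes as they then stand; what a row does not reach is not made up. A row lasts 1/8 s, in which the tool goes at most 62.5 mm and 10.7 degrees, less where a joint would pass 70% of its speed; a pose out of reach is approached as far as the arm can. A call is refused whole if a number of a shift passes 0.0625 or a number of a turn 0.188, either way. A call with a gripper value outside its range is refused whole. "jaw" is the gripper's target within -1 to 1 (fully open at 1, half-way at 0, shut at -1), set as the call begins (left out, the last holds). The fingers move at their own pace and stop on an object; "grip_force" is the grip in N (left out, the last holds). Time passes only in rows, so rows that do not move let the fingers close. It gives the time, the measured TCP pose, the force, the opening and the grip force at its end, in the units of the state.
- arm.state(): the state, without advancing time (a new reading comes with each control period).
- cams.grab_frame(name): name is "scene" or "top" or "wrist"; returns a dict with "pixels" (480x640x3 uint8, red, green, blue), "range_z" (480x640 float32, mm along the optical axis (not along the pixel's ray), 0 where there is no reading), "K" (3x3 intrinsics, pixels), "k1" (the pictures are not rectified: a ray, as slopes to the right and down, at radius r is drawn at 1 + k1 r^2 times it, then the intrinsics apply), "R" (3x3) and "t" (3): a world point X has camera coordinates R X + t; the wrist camera has in their place "tool_from_camera" (4x4, takes a point from camera to tool coordinates, whose origin is the TCP and whose axes are the flange's). Camera axes: x right, y down, z forward; pixel columns grow to the right and rows downward; lengths in mm; the calibration is good to about 2 mm. A picture is of the moment at which its call begins: read the wrist's pose just before it.
- sign_off(): hands the job in; it is judged then, once.
Trained networks look in a picture, given as the dict that the camera call returned (one of the last four; its "shot" number tells which), for a name from the list of things; names that differ only in an ending like _2 or _b are one class to them, and where a whole thing is asked for, a point or a joint stands for the part that bears it (a point fixed in the world has none). Each returns a list of dicts, best first, with "confidence" (0 to 1); they miss things now and then, are a little off and sometimes report something else, mostly with a low value. They report only what shows in the picture. A call takes as long as a camera call. They do not tell look-alikes from the thing itself.
- finder.look_for(name, picture): "point" ([x, y, z] in mm, in world coordinates, good to about 4 mm: the middle of the surface that is visible of it).
- finder.place_of(name, picture): "point" ([x, y, z] in mm, in world coordinates, good to about 4 mm: a listed point, or the origin of a listed thing).
The state is a dict: "clock": time; "joint_positions": joint angles; "qd": joint speeds; "tau": joint torques, N m; "tcp_pos": TCP position; "eef_rot": TCP orientation; "ft_force": force on the tool from outside, world axes, zero at the start; "wrist_torque": the same for the moment, N m; "gripper_width": finger opening in mm; "finger_force": force on a finger pad.
Only numpy, scipy, OpenCV 4.12 (cv2) and the standard library are available. Lean on these libraries where they do the work, as an engineer would, in place of code of your own. Each camera call takes 0.05 s, during which the arm holds its last target. There are 200 camera calls.

## Working session

There is one attempt and no reset: what is moved stays moved. The work goes in short steps, Python scripts to look and compute and a tool call to move; the robot and the scene stay as the last step left them, time stands still between calls to the robot, and variables do not carry over. Pictures are saved under pics/ and viewed, at most 10 in all, crops included, and the job is handed in when it is done.

Besides the shell and the picture viewer there is one more tool, called after "Request:" by a JSON object that holds its "op" and its "data". carry_out: Moves the arm, as the interface text tells. Its arguments: {"type":"object","properties":{"series":{"type":"array","items":{"type":"array","items":{"type":"number"}}},"jaw":{"type":"number"},"grip_force":{"type":"number"}},"required":["series"]}

```bash
mkdir -p pics
cat > h.py <<'E'
import numpy as np, cv2
from station import arm, cams, sign_off, finder
from scipy.spatial.transform import Rotation as Ro
def cloud(f):
    K=f["K"];z=f["range_z"];h,w=z.shape
    u,v=np.meshgrid(np.arange(w),np.arange(h))
    p=cv2.undistortPoints(np.stack([u,v],-1).reshape(-1,1,2).astype(np.float64),np.array(K,float),np.array([f["k1"],0,0,0,0.]))
    p=p.reshape(h,w,2); c=np.dstack([p*z[...,None],z])
    if "R" in f: return (c-np.array(f["t"]))@np.array(f["R"])
    return c
def st():
    s=arm.state(); 
    q=s["eef_rot"]; print(s["clock"],np.round(s["tcp_pos"],1),np.round(q,4),np.round(s["ft_force"],2),s["gripper_width"]); return s
def rot(s): q=s["eef_rot"]; return Ro.from_quat([q[1],q[2],q[3],q[0]]).as_matrix()
E
python3 - <<'E'
from h import *
s=st(); print(np.round(rot(s),3))
for n in ["scene","top"]:
    f=cams.grab_frame(n); cv2.imwrite(f"pics/{n}.png",f["pixels"][...,::-1])
    for k in ["drawer_unit","strip_mid","cup","jar","drawer_front"]:
        print(n,k,[(np.round(d["point"]),round(d["confidence"],2)) for d in finder.place_of(k,f)[:2]])
    P=cloud(f); np.save(f"{n}.npy",P)
    m=(abs(P[...,2]-100)<5)&(f["range_z"]>0)&(P[...,0]>300)
    # wood colour mask by deck height
    n_,l,stt,c=cv2.connectedComponentsWithStats(m.astype(np.uint8))
    i=1+np.argmax(stt[1:,4]); q=P[l==i]; print(n,stt[i],np.median(q[:,2]),cv2.minAreaRect(q[:,:2].astype(np.float32)))
E
```

```text
0.0 [ 234.1 -605.7  237.9] [-8.000e-04  9.830e-01  1.834e-01 -2.000e-04] [-0.2   0.83 -1.18] 88.05802641940404
[[ 0.933  0.361 -0.001]
 [ 0.361 -0.933  0.002]
 [-0.    -0.002 -1.   ]]
scene drawer_unit []
scene strip_mid []
scene cup [(array([494., 118., 100.]), 0.96)]
scene jar [(array([ 721., -181.,  102.]), 0.7)]
scene drawer_front []
scene [  188   210   182   117 11390] 100.05748329347091 ((627.3072509765625, -54.768402099609375), (306.0773010253906, 482.3857116699219), 14.058509826660156)
top drawer_unit [(array([622., -53.,  -4.]), 0.85), (array([500., 118.,  99.]), 0.36)]
top strip_mid []
top cup [(array([497., 119.,  96.]), 0.97)]
top jar [(array([ 722., -178.,   99.]), 0.61)]
top drawer_front [(array([476., -84.,  83.]), 0.91)]
top [  253   107   213   155 17059] 100.28313718987208 ((626.2293701171875, -53.212127685546875), (301.3326721191406, 481.2528381347656), 14.124248504638672)
```

View pics/top.png

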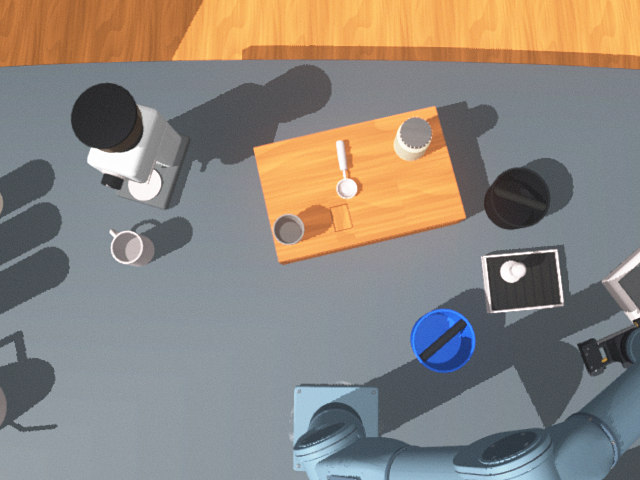

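View pics/scene.png

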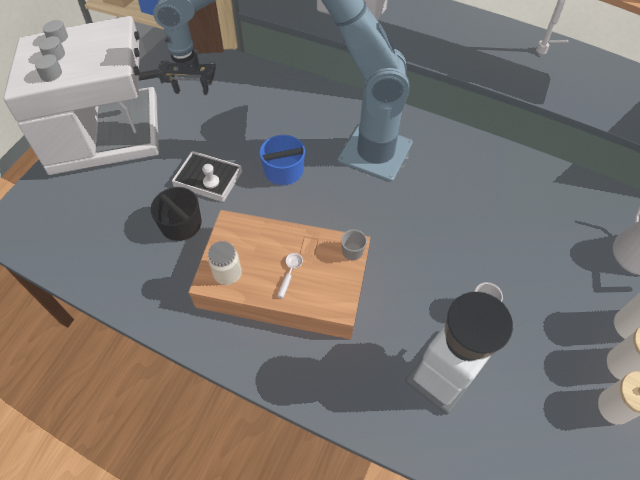

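The top view shows a faint rectangular outline at about (342,218) on the front strip, just right of the cup at (288,229). The scene view shows the same outline near (309,244). I'll measure it in the unit's frame.

Run:
```python
from h import *
a=np.radians(14.1); R2=np.array([[np.cos(a),-np.sin(a)],[np.sin(a),np.cos(a)]])
c=np.array([626.3,-53.5])
for n,px in [("top",[(342,218),(332,208),(348,205),(353,229),(337,232),(288,229)]),("scene",[(309,244)])]:
    P=np.load(n+".npy")
    for u,v in px: p=P[v,u]; print(n,u,v,np.round(p),np.round((p[:2]-c)@R2))
sm=c+R2@[-77.5,0]; print("strip_mid",sm)
f=cv2.imread("pics/top.png")[190:250,270:470]; cv2.imwrite("pics/crop.png",cv2.resize(f,None,fx=4,fy=4,interpolation=cv2.INTER_CUBIC))
```

```text
top 342 218 [534. -12.  99.] [-79.  63.]
top 332 208 [560.  13.  97.] [-48.  81.]
top 348 205 [568. -27.  95.] [-50.  40.]
top 353 229 [506. -39. 104.] [-113.   43.]
top 337 232 [500.   0.  93.] [-110.   83.]
top 288 229 [505. 122. 103.] [-75. 200.]
scene 309 244 [530. -12.  99.] [-84.  63.]
strip_mid [551.13491882 -72.38016341]
```

View pics/crop.png

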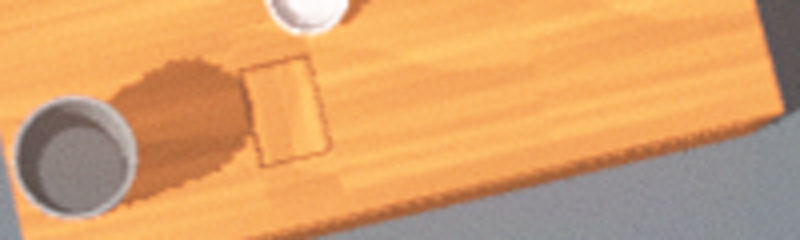

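The plate reads at unit (-79, 62), about 63 x 41 mm, which fits the description. Its world position is about (536, -12). I'll shut the jaw and travel there.

Request:
{"op": "carry_out", "data": {"series": [[0.02,-0.018,0,0,0,0],[0.042,-0.0375,0,0,0,0],[0.042,-0.0375,0,0,0,0],[0.042,-0.0375,0,0,0,0],[0.042,-0.0375,0,0,0,0],[0.042,-0.0375,0,0,0,0],[0.042,-0.0375,0,0,0,0],[0.042,-0.0375,0,0,0,0]], "jaw": -1, "grip_force": 20}}

```text
clock: 1.6
tcp_pos: [426.8, -229.9, 239.1]
eef_rot: [0.0, 0.983, 0.183, 0.0]
ft_force: [0.7, -0.6, 0.5]
gripper_width: 10.3
finger_force: 0.0
```

Request:
{"op": "carry_out", "data": {"series": [[0,0,0,0,0,-0.181],[0,0,0,0,0,-0.181],[0,0,0,0,0,-0.181],[0,0,0,0,0,-0.181],[0,0,0,0,0,-0.181],[0,0,0,0,0,-0.181],[0,0,0,0,0,-0.181],[0,0,0,0,0,-0.181]]}}

```text
clock: 2.6
tcp_pos: [426.1, -231.5, 238.9]
eef_rot: [0.0, 0.613, 0.79, -0.0]
ft_force: [0.1, 0.6, 0.1]
gripper_width: 0.6
finger_force: 0.0
```

Run:
```python
from h import *
s=st(); R=rot(s); print(np.round(R,3), s["joint_positions"])
print(R.T@(np.array([536,-12.3,140])-s["tcp_pos"]))
print("toolY deg",np.degrees(np.arctan2(R[1,1],R[0,1])))
```

```text
2.6 [ 426.1 -231.5  238.9] [ 2.000e-04  6.127e-01  7.903e-01 -0.000e+00] [0.13 0.65 0.11] 0.5581776448366025
[[-0.249  0.968  0.   ]
 [ 0.968  0.249 -0.   ]
 [-0.     0.    -1.   ]] [ 0.75899405  0.28545719 -0.41769084  1.94469239  0.14222304  0.93927896
  0.52404508]
[184.97678922 161.01818896  98.86196317]
toolY deg 14.434407613317457
```

Request:
{"op": "carry_out", "data": {"series": [[0.03,0.026,0,0,0,0],[0.03,0.026,0,0,0,0],[0.03,0.026,0,0,0,0],[0.03,0.026,0.02,0,0,0],[0.03,0.026,0.02,0,0,0],[0.035,0.031,0.02,0,0,0],[0,0,0,0,0,0]]}}

```text
clock: 3.48
tcp_pos: [537.4, -8.6, 177.6]
eef_rot: [-0.001, 0.613, 0.79, 0.001]
ft_force: [-0.2, -0.3, -0.8]
gripper_width: 0.8
finger_force: 0.0
```

Run:
```python
from h import *
s=st(); R=rot(s)
f=cams.grab_frame("wrist"); cv2.imwrite("pics/wrist.png",f["pixels"][...,::-1])
T=np.array(f["tool_from_camera"]); P=cloud(f)@T[:3,:3].T+T[:3,3]; W=P@R.T+s["tcp_pos"]
np.save("wrist.npy",W); print(T.round(2))
print(finder.look_for("strip_mid",f)[:1],finder.place_of("strip_mid",f)[:1],finder.look_for("catch",f)[:1])
```

```text
3.475 [537.4  -8.6 177.6] [-1.300e-03  6.126e-01  7.904e-01  6.000e-04] [-0.2  -0.3  -0.77] 0.7856027644102527
[[   0.     -0.96   -0.29   73.94]
 [   1.      0.      0.     -0.27]
 [  -0.     -0.29    0.96 -146.63]
 [   0.      0.      0.      1.  ]]
[] [{'point': [655.7, -18.1, 103.5], 'confidence': 0.42}] [{'point': [535.6, -3.8, 97.6], 'confidence': 0.88}]
```

View pics/wrist.png

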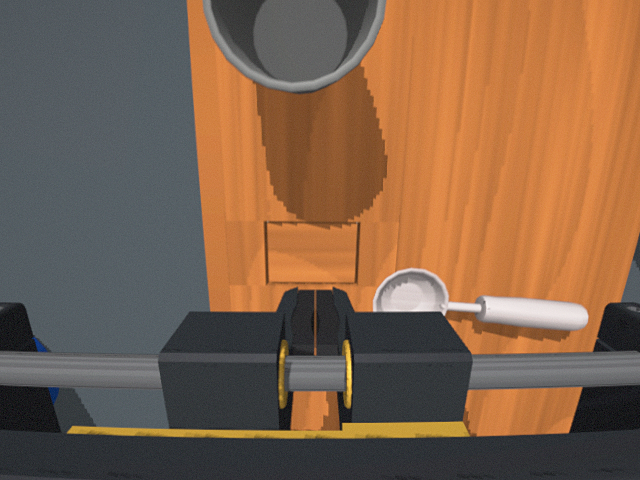

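The wrist view shows the plate outline with corners at (266,222), (358,222), (358,283) and (266,283), ahead of the fingertips at (315,290). The cup and spoon are clear of it.

Run:
```python
from h import *
s=st(); R=rot(s); W=np.load("wrist.npy")
q=np.array([W[v,u] for u,v in [(266,222),(358,222),(358,283),(266,283)]]); c=q.mean(0)
print(q.round(1),c.round(1),np.linalg.norm(np.diff(q,axis=0),axis=1))
e=q[1]-q[0]; print("yaw",np.degrees(np.arctan2(e[1],e[0])))
print(W[225:280:10,275:350:15,2].mean(),W[225:280:10,372:390:6,2].mean())
c[2]=110; print((R.T@(c-s["tcp_pos"])).round(1))
u=W[(np.abs(W[...,2]-100)<4)][:,:2];
```

```text
3.675 [537.1 -14.4 179.1] [ 4.000e-04  6.158e-01  7.879e-01 -3.000e-04] [-0.13 -0.27 -0.01] 0.656111147512255
[[499.2   2.2  86.4]
 [561.2  18.8  88.8]
 [571.6 -20.9  99.9]
 [509.4 -37.6  98.4]] [535.4  -9.4  93.4] [64.27564801 42.48613604 64.41718792]
yaw 14.964814406421217
98.18198343186258 100.36072444581913
[ 5.3 -0.5 69.1]
```

The opening allows about ±14 mm, and the two estimates agree to within about 3 mm. I'll go down slowly.

Request:
{"op": "carry_out", "data": {"series": [[0.003,0,0.015,0,0,0],[0,0,0.02,0,0,0],[0,0,0.02,0,0,0],[0,0,0.012,0,0,0],[0,0,0,0,0,0],[0,0,0,0,0,0]]}}

```text
clock: 4.42
tcp_pos: [536.8, -9.9, 112.2]
eef_rot: [0.0, 0.615, 0.788, 0.0]
ft_force: [0.1, 0.9, 0.1]
gripper_width: 0.8
finger_force: 0.0
```

Request:
{"op": "carry_out", "data": {"series": [[0,0,0.002,0,0,0],[0,0,0.002,0,0,0],[0,0,0.002,0,0,0],[0,0,0.002,0,0,0],[0,0,0.001,0,0,0],[0,0,0,0,0,0],[0,0,0,0,0,0]]}}

```text
clock: 5.3
tcp_pos: [536.5, -9.9, 102.7]
eef_rot: [-0.0, 0.615, 0.789, 0.0]
ft_force: [-0.4, 0.4, 0.6]
gripper_width: 0.9
finger_force: 0.0
```

Request:
{"op": "carry_out", "data": {"series": [[0,0,0.001,0,0,0],[0,0,0.001,0,0,0],[0,0,0.001,0,0,0],[0,0,0.001,0,0,0],[0,0,0,0,0,0],[0,0,0,0,0,0]]}}

```text
clock: 6.05
tcp_pos: [536.5, -9.9, 98.7]
eef_rot: [0.0, 0.615, 0.789, 0.0]
ft_force: [0.7, -0.7, 0.4]
gripper_width: 0.4
finger_force: 0.0
```

Request:
{"op": "carry_out", "data": {"series": [[0,0,0.001,0,0,0],[0,0,0.001,0,0,0],[0,0,0,0,0,0],[0,0,0,0,0,0]]}}

```text
clock: 6.55
tcp_pos: [536.6, -9.9, 97.0]
eef_rot: [0.0, 0.615, 0.789, 0.0]
ft_force: [-0.3, 0.1, 5.4]
gripper_width: 0.2
finger_force: 2.7
```

Contact is about 2.5 mm below the deck with a light load, so this is the plate. Next I'll press it home, watching the force.

Request:
{"op": "carry_out", "data": {"series": [[0,0,0.001,0,0,0],[0,0,0.001,0,0,0],[0,0,0.001,0,0,0],[0,0,0,0,0,0]]}}

```text
clock: 7.05
tcp_pos: [536.6, -9.9, 94.0]
eef_rot: [0.0, 0.615, 0.789, 0.0]
ft_force: [-1.0, 1.4, 5.3]
gripper_width: 0.4
finger_force: 2.6
```

Request:
{"op": "carry_out", "data": {"series": [[0,0,0.001,0,0,0],[0,0,0.001,0,0,0],[0,0,0.0005,0,0,0],[0,0,0,0,0,0]]}}

```text
clock: 7.55
tcp_pos: [536.7, -9.9, 91.9]
eef_rot: [0.0, 0.615, 0.789, 0.0]
ft_force: [-2.0, -0.2, 12.1]
gripper_width: 0.3
finger_force: 5.9
```

The force has now risen past the spring load, so the plate is nearly at its stop. I'll press slightly further, hold, then lift clear.

Request:
{"op": "carry_out", "data": {"series": [[0,0,0.0005,0,0,0],[0,0,0.0005,0,0,0],[0,0,0,0,0,0],[0,0,0,0,0,0]]}}

```text
clock: 8.05
tcp_pos: [536.8, -9.9, 91.8]
eef_rot: [0.001, 0.615, 0.789, -0.0]
ft_force: [-6.1, -0.9, 22.2]
gripper_width: 0.6
finger_force: 10.7
```

Request:
{"op": "carry_out", "data": {"series": [[0,0,-0.003,0,0,0],[0,0,-0.006,0,0,0],[0,0,-0.015,0,0,0],[0,0,-0.03,0,0,0],[0,0,-0.04,0,0,0],[0,0,-0.04,0,0,0],[0,0,-0.03,0,0,0],[0,0,0,0,0,0]]}}

```text
clock: 9.05
tcp_pos: [537.7, -9.7, 256.9]
eef_rot: [0.002, 0.615, 0.788, 0.001]
ft_force: [0.9, -0.1, -0.1]
gripper_width: 0.6
finger_force: 0.0
```

Request:
{"op": "carry_out", "data": {"series": [[-0.04,0,0,0,0,0],[-0.04,0,0,0,0,0],[-0.04,0,0,0,0,0],[-0.04,0,0,0,0,0],[-0.03,0,0,0,0,0],[0,0,0,0,0,0],[0,0,0,0,0,0],[0,0,0,0,0,0]]}}

```text
clock: 10.05
tcp_pos: [582.5, -192.4, 254.0]
eef_rot: [-0.0, 0.614, 0.789, 0.0]
ft_force: [-1.3, 0.2, 0.0]
gripper_width: 0.4
finger_force: 0.0
```

Run:
```python
from h import *
s=st()
f=cams.grab_frame("top"); cv2.imwrite("pics/top2.png",f["pixels"][...,::-1])
print([(k,[(np.round(d["point"]),d["confidence"]) for d in finder.place_of(k,f)[:1]]) for k in ["drawer_front","cup","jar"]])
```

```text
10.05 [ 582.5 -192.4  254. ] [-5.000e-04  6.141e-01  7.892e-01  1.000e-04] [-1.29  0.2   0.05] 0.3668954740023597
[('drawer_front', [(array([658., -13., 101.]), 0.61)]), ('cup', [(array([495., 120.,  96.]), 0.67)]), ('jar', [])]
```

View pics/top2.png

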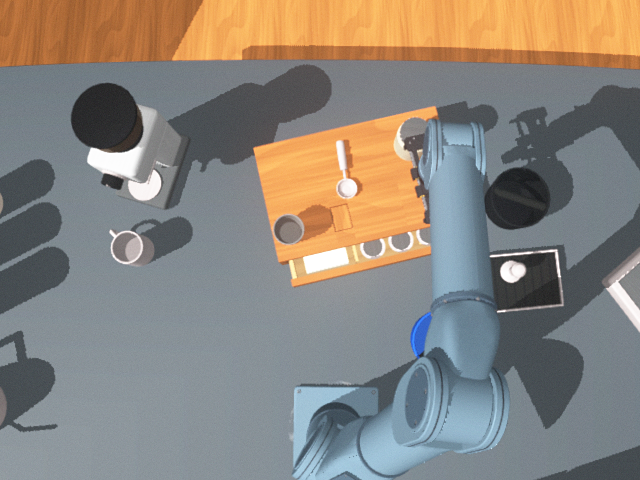

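The drawer is open, with its tray showing from (290,275) to (430,240). The cup at (288,229) and the spoon at (345,170) haven't moved, and the arm is high and clear with no force on it.

```bash
python3 -c "
from h import *
st(); print(sign_off())"
```

```text
10.25 [ 582.7 -193.5  254.3] [0.     0.6146 0.7888 0.    ] [-0.11 -0.01 -0.25] 0.27171523404081804
the job is handed in; nothing more can be done
None
```

I pressed the push plate fully home, the drawer sprang open by itself, and I handed the job in at about 10 s with the arm clear; I located the plate by its outline in the camera images and confirmed it by touch, rather than feeling along the strip, and the jar was hidden behind the arm in the last picture.

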